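# Set the balance weights back on their rack in order of size

### The job

Put the four brass balance weights back on the wooden rack in order of size, one standing upright in the middle of each round felt seat: the smallest on the red seat at one end, then the next larger on each following seat, the largest at the other end. Set them down rather than dropping them, and leave the brown vial and the round dish where they are.

Things in the scene. Friction and masses are not known exactly. Their poses are not given: they have to be found in the camera images.
- weight_1: the smallest of four loose upright brass balance weights: a plain round cylinder 22 mm in diameter and 24 mm tall, with a narrower neck and round knob on top, 36 mm tall in all, about 80 g. Origin: centre of its underside; z up through the knob. Starts standing on the desk.
- weight_2: the second smallest of four loose upright brass balance weights: a plain round cylinder 29 mm in diameter and 33 mm tall, with a narrower neck and round knob on top, 49 mm tall in all, about 170 g. Origin: centre of its underside; z up through the knob. Starts standing on the desk.
- weight_3: the second largest of four loose upright brass balance weights: a plain round cylinder 36 mm in diameter and 43 mm tall, with a narrower neck and round knob on top, 62 mm tall in all, about 320 g. Origin: centre of its underside; z up through the knob. Starts standing on the desk.
- weight_4: the largest of four loose upright brass balance weights: a plain round cylinder 43 mm in diameter and 54 mm tall, with a narrower neck and round knob on top, 76 mm tall in all, about 560 g. Origin: centre of its underside; z up through the knob. Starts standing on the desk.
- seat_red: the red one of four thin round felt seats, 55 mm in diameter, no rim, at one end (left or right) of a straight row of four, 70 mm between centres, on a fixed wooden board of 84 x 290 x 14 mm that lies left to right, turned up to 12 degrees. Origin: centre of its underside, 14 mm above the desk; its flat top is 2 mm higher. y along the row, x across it.
- seat_far: dark green round felt seat, fixed, at the other end of the row from the red one; same size (55 mm, 210 mm from the red centre). Origin: centre of its underside, 14 mm above the desk; its flat top is 2 mm higher. y along the row, x across it.
- seat_mid_a: one of the two dark green round felt seats in the middle of the row, fixed, 55 mm in diameter; it may be the one next to the red seat (70 mm from it) or the one after (140 mm). Origin: centre of its underside, 14 mm above the desk; its flat top is 2 mm higher. y along the row, x across it.
- seat_mid_b: the other dark green round felt seat in the middle of the row, fixed, 55 mm in diameter; 140 mm or 70 mm from the red seat. Origin: centre of its underside, 14 mm above the desk; its flat top is 2 mm higher. y along the row, x across it.
- amber_vial: bystander: small upright brown glass vial with a white cap, 28 mm across, 64 mm tall, loose on the desk to the left of the rack. Origin: centre of its underside.
- petri_dish: bystander: round clear dish with beige contents, 60 mm across, 15 mm tall, loose on the desk to the right. Origin: centre of its underside.
Mind the look-alikes: they are no part of the job. Leave any green or purple look-alike of the weight_2 alone.

How it is judged:
At the end, for the whole second after the job is handed in: From the red seat along the row stand the weights in rising size, one a seat; each upright (within 0.1 rad), its centre within 10 mm of its seat's centre, its underside on the felt (within 4 mm), released and at rest (horizontal distance between weight_1 and seat_red below 0.01 m and z of weight_1 in the frame of seat_red between -0.002 and 0.006 m and horizontal distance between weight_4 and seat_far below 0.01 m and z of weight_4 in the frame of seat_far between -0.002 and 0.006 m and ((horizontal distance between seat_mid_a and seat_red below 0.105 m and (horizontal distance between weight_2 and seat_mid_a below 0.01 m and z of weight_2 in the frame of seat_mid_a between -0.002 and 0.006 m) and (horizontal distance between weight_3 and seat_mid_b below 0.01 m and z of weight_3 in the frame of seat_mid_b between -0.002 and 0.006 m)) or (horizontal distance between seat_mid_b and seat_red below 0.105 m and (horizontal distance between weight_2 and seat_mid_b below 0.01 m and z of weight_2 in the frame of seat_mid_b between -0.002 and 0.006 m) and (horizontal distance between weight_3 and seat_mid_a below 0.01 m and z of weight_3 in the frame of seat_mid_a between -0.002 and 0.006 m))) and angle between each of weight_1, weight_2, weight_3, weight_4's own z axis and vertical below 0.1 rad and linear speed of each of weight_1, weight_2, weight_3, weight_4 below 0.02 m/s and contact force between the fingers and weight_1 below 0.1 N and contact force between the fingers and weight_2 below 0.1 N and contact force between the fingers and weight_3 below 0.1 N and contact force between the fingers and weight_4 below 0.1 N); the robot touches nothing.
It fails at once if the brown vial is shifted by more than 20 mm or tipped over (distance of amber_vial from where it was at the start of the episode above 0.02 m or angle between amber_vial's own z axis and vertical above 0.5 rad).
It fails at once if the round dish is shifted by more than 20 mm or tipped over (distance of petri_dish from where it was at the start of the episode above 0.02 m or angle between petri_dish's own z axis and vertical above 0.5 rad).
It fails at once if a weight is dropped: in the air, its underside more than 45 mm above the desk, with no finger touching it ((height (world z) of weight_1 above 0.045 m and contact force between the fingers and weight_1 below 0.02 N) or (height (world z) of weight_2 above 0.045 m and contact force between the fingers and weight_2 below 0.02 N) or (height (world z) of weight_3 above 0.045 m and contact force between the fingers and weight_3 below 0.02 N) or (height (world z) of weight_4 above 0.045 m and contact force between the fingers and weight_4 below 0.02 N)).
It also fails if it takes over 83 s, if anything falls off the work surface, if the arm or the gripper's body presses on something with over 40 N, if the wrist force passes 120 N, or if a joint passes its speed limit or range.

### The arm

A 6-joint arm with a two-finger parallel gripper is mounted at the origin on a cart in front of the work surface, level with it; the furniture and walls round the work are solid. World frame = base frame: x ahead of the robot, y to its left, z up, the work surface at z = 0. Lengths are in m, angles in rad, forces in N, time in s.
With the tool pointing down it reaches from about 0.35 to 0.95 m from the base axis. Payload 17.4 kg.
Tool frame: the origin (TCP) lies on the centre line of the jaws, within the pads' length; the fingertips stand ahead of it and the grasp point (between the pads) is the TCP (bot.nose_length is the z of the fingertips in the tool frame, in m); z points along the fingers, y is the line along which they close (so a half turn about z gives the same grasp; the last joint's range is limited). The gripper opens to 93 mm and grips with 3 to 60 N. Pads are 15 mm wide; open, the fingers measure 128 mm over their backs; the gripper's body (75 mm by 188 mm) begins 65 mm behind the grasp point.
Start: joints at [-0.038, 0.116, 1.442, -0, 1.584, -0.038], TCP at [0.675, -0, 0.238] pointing down, gripper open.
Joint ranges: [-2.83, 2.83], [-0.83, 2.19], [0.07, 2.5], [-1.14, 4.28], [0.01, 3], [-2.97, 2.97]. Speed limits (rad/s): [1.89, 1.89, 2.22, 3.14, 3.14, 3.14].

### API

Orientations are given as [roll, pitch, yaw] about the fixed x, y, z axes, in that order (R = Rz(yaw) Ry(pitch) Rx(roll)).
In Python, from cell import sensors, eyes, bot gives the robot as it stands. The module is installed in compiled form; this text tells all that it offers.
- The arm moves only by the shell command python3 -m jog 'ROWS' [FORCE]. ROWS is a JSON object of lists of equal length, an entry for each row: "claw": the finger opening in mm, from 0 to 93; "offset": the shift along the tool's x, y, z in units of 3 cm (1.0 is 3 cm), a list of three; "delta_rot": the turn, a rotation vector about the tool's x, y, z in units of 0.1 rad (1.0 is 0.1 rad), a list of three. A call has 1 to 20 rows; each row shifts and turns the commanded pose from where the row before left it, along the tool's axes as they then stand; what a row does not reach is not made up. A row lasts 1/12 s, in which the tool goes at most 41.7 mm and 7.16 degrees, less where a joint would pass 70% of its speed; a pose out of reach is approached as far as the arm can. A call with a number of a shift or a turn outside -1 to 1 is refused whole. A call with a gripper value outside its range is refused whole. The fingers move at their own pace and stop on an object; FORCE is the grip in N (left out, the last holds). Time passes only in rows, so rows that do not move let the fingers close. It gives the time, the measured TCP pose, the force and the opening at its end, in the units of the state.
- sensors.get_state(): the state, without advancing time (a new reading comes with each control period).
- eyes.capture(name): name is "scene" or "side" or "wrist"; returns a dict with "image" (420x560x3 uint8, red, green, blue), "range_z" (420x560 float32, m along the optical axis (not along the pixel's ray), 0 where there is no reading), "fx", "fy", "cx", "cy" (pixels), "R" (3x3) and "t" (3): a world point X has camera coordinates R X + t; the wrist camera has in their place "hand_eye" (4x4, takes a point from camera to tool coordinates, whose origin is the TCP and whose axes are the flange's). Camera axes: x right, y down, z forward; pixel columns grow to the right and rows downward; lengths in m; the calibration is good to about 2 mm. A picture is of the moment at which its call begins: read the wrist's pose just before it.
- bot.sign_off(): hands the job in, once; it reports no verdict.
The state is a dict: "clock": time; "joints": joint angles; "qvel": joint speeds; "joint_efforts": joint torques, N m; "tool_pos": TCP position; "ee_rot": TCP orientation; "contact_force": force on the tool from outside, world axes, zero at the start; "moment": the same for the moment, N m; "grip_width": opening from 0.0 (shut) to 1.0 (fully open).
Only numpy, scipy, OpenCV 4.12 (cv2) and the standard library are available. Lean on these libraries where they do the work, as an engineer would, in place of code of your own. Each camera call takes 0.05 s, during which the arm holds its last target. There are 200 camera calls.

## Working session

There is one attempt and no reset: what is moved stays moved. The work goes in short steps, Python scripts to look and compute and a shell command to move; the robot and the scene stay as the last step left them, time stands still between calls to the robot, and variables do not carry over. Pictures are saved under pics/ and viewed, on a budget of 14 in all, crops included, one or two more only if the job needs it, and the job is handed in when it is done.

```bash
mkdir -p pics
cat > h.py <<'E'
import numpy as np, cv2
from cell import sensors, eyes, bot
def pts(c):
    h,w=c["range_z"].shape; u,v=np.meshgrid(np.arange(w),np.arange(h)); z=c["range_z"]
    P=np.stack([(u-c["cx"])/c["fx"]*z,(v-c["cy"])/c["fy"]*z,z],-1)
    W=(P-c["t"])@c["R"]; W[z==0]=np.nan
    return W
def save(n,im): cv2.imwrite(f"pics/{n}.png",cv2.cvtColor(im,cv2.COLOR_RGB2BGR))
E
python3 - <<'E'
from h import *
import pickle
s=sensors.get_state();print(s, bot.nose_length)
for n in("scene","side"):
    c=eyes.capture(n);pickle.dump(c,open(n+".pkl","wb"));save(n+"0",c["image"]);print(n,c["R"],c["t"],c["fx"],c["cx"],c["cy"])
c=eyes.capture("wrist");pickle.dump(c,open("wrist.pkl","wb"));save("wrist0",c["image"]);print(c["hand_eye"],c["fx"])
E
```

```text
{'clock': 0.0, 'joints': array([-3.77961864e-02,  1.16499415e-01,  1.44226365e+00,  1.26800534e-05,
        1.58398780e+00, -3.77819336e-02]), 'qvel': array([ 0.0016997 ,  0.00092182, -0.00085538,  0.00255292, -0.00150993,
        0.00010214]), 'joint_efforts': array([-2.39607485e-03, -7.21266031e+01, -6.22611737e+01,  7.77577632e-02,
        2.38535833e-02, -2.17692599e-05]), 'tool_pos': array([6.74822208e-01, 3.96177259e-06, 2.36897110e-01]), 'ee_rot': array([-3.14043574e+00, -5.64194182e-05,  1.57078220e+00]), 'contact_force': array([ 0.14277419,  0.20145012, -0.00530316]), 'moment': array([-0.01607237, -0.02878084, -0.04984897]), 'grip_width': 1.0007649425721543} 0.019
scene [[-0.80128204 -0.59800862  0.01824225]
 [-0.33394509  0.42174372 -0.8429786 ]
 [ 0.49641491 -0.68155552 -0.53763771]] [0.41770602 0.22790531 0.62953582] 442.02353476238034 275.2699218673171 214.32973619155155
side [[ 0.95755985 -0.28737497  0.0222433 ]
 [-0.15367423 -0.574295   -0.80409544]
 [ 0.24385112  0.76655129 -0.59408396]] [-0.52079997  0.0768506   1.03519605] 467.22159026147176 270.6586132057427 208.75889992774898
[[ 1.01103754e-04 -9.70052926e-01 -2.42893621e-01  6.76049083e-02]
 [ 9.99999471e-01 -1.50550104e-04  1.01750416e-03 -3.19193794e-04]
 [-1.02360055e-03 -2.42893595e-01  9.70052397e-01 -1.47604624e-01]
 [ 0.00000000e+00  0.00000000e+00  0.00000000e+00  1.00000000e+00]] 367.68215707998354
```

View pics/scene0.png

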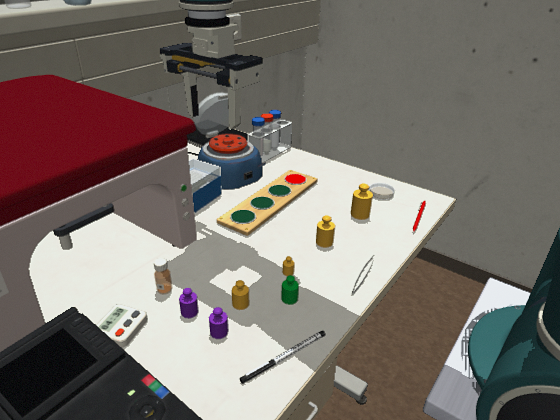

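View pics/side0.png

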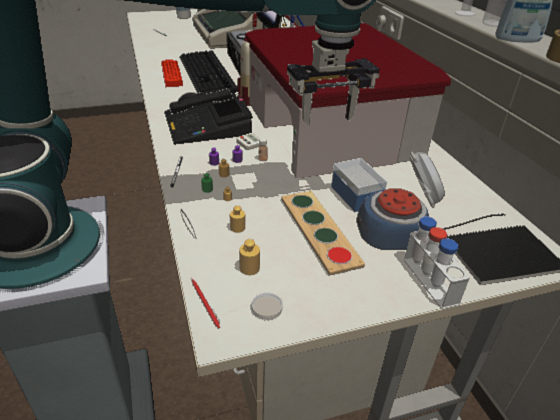

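View pics/wrist0.png

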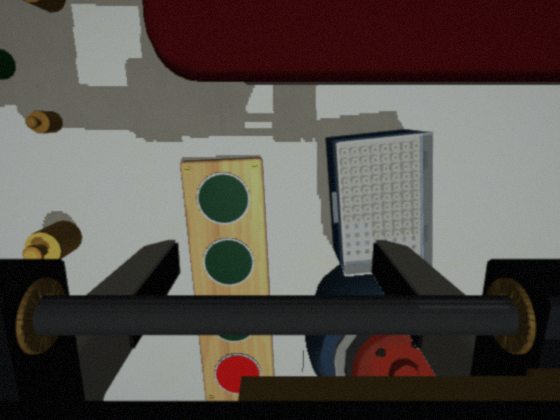

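The scene view shows the brass weights by size at w4 (361,203), w3 (325,233), w2 (240,295) and w1 (288,266). The look-alikes are purple at (188,303) and (218,323), and green at (290,290). The vial is at (162,275), the dish at (381,191) and the red seat at (296,180). The side view agrees: w4 (249,257), w3 (237,219), w2 (224,168), w1 (228,194). The brass one at (240,295) is w2, since its look-alikes are green or purple. Next I'll measure from the depth and confirm with a crop.

```bash
cat > m.py <<'E'
from h import *
import pickle
def circ(xy):
    A=np.c_[2*xy,np.ones(len(xy))];s=np.linalg.lstsq(A,(xy**2).sum(1),rcond=None)[0];return s[:2],np.sqrt(s[2]+s[0]**2+s[1]**2)
C={n:pickle.load(open(n+".pkl","rb")) for n in("scene","side")}
if __name__=="__main__":
  for n,c in C.items():
    W=pts(c);hsv=cv2.cvtColor(c["image"],cv2.COLOR_RGB2HSV);H,S,V=[hsv[...,i].astype(int) for i in range(3)]
    reg=(W[...,0]>.2)&(W[...,0]<1)&(abs(W[...,1])<.75)
    for lab,m in {"brass":(H>12)&(H<28)&(S>140)&(V>50)&(W[...,2]>.004)&(W[...,2]<.09),"felt":(abs(W[...,2]-.016)<.008)&(((H>60)&(H<95)&(S>100))|(((H<6)|(H>174))&(S>180))),"purple":(H>125)&(H<155)&(S>100),
      "tall":(W[...,2]>.025)&(W[...,2]<.4)}.items():
      k,L,st,ce=cv2.connectedComponentsWithStats((m&reg).astype(np.uint8))
      for i in range(1,k):
        if st[i,4]<25: continue
        w=W[L==i];zt=np.nanmax(w[:,2])
        top=w[w[:,2]>zt-.008][:,:2]
        print(n,lab,ce[i].round(),st[i,4],"mean",w.mean(0).round(4),"ztop",zt.round(4),"top",top.mean(0).round(4),"min",w.min(0).round(3),"max",w.max(0).round(3), "circ",*(circ(w[(w[:,2]>.008)&(w[:,2]<zt*.6)][:,:2]) if lab=="brass" else ()))
E
python3 m.py
python3 - <<'E'
from h import *
import pickle
im=pickle.load(open("scene.pkl","rb"))["image"]
save("crop",cv2.resize(im[160:350,140:400],None,fx=3,fy=3,interpolation=cv2.INTER_CUBIC))
E
```

```text
scene brass [361. 201.] 540 mean [ 0.431  -0.1873  0.0386] ztop 0.0748 top [ 0.4341 -0.1936] min [ 0.414 -0.217  0.004] max [ 0.454 -0.176  0.075] circ [ 0.43477137 -0.19744134] 0.019320431516796868
scene brass [325. 231.] 418 mean [ 0.4385 -0.0506  0.0321] ztop 0.0615 top [ 0.4412 -0.0557] min [ 0.425 -0.074  0.005] max [ 0.458 -0.04   0.061] circ [ 0.44219389 -0.05837266] 0.016069071514537805
scene brass [288. 265.] 149 mean [0.4435 0.067  0.0193] ztop 0.0356 top [0.4447 0.0645] min [0.435 0.055 0.004] max [0.456 0.074 0.036] circ [0.44525948 0.06353483] 0.008926300620439169
scene brass [240. 295.] 376 mean [0.4572 0.183  0.026 ] ztop 0.0488 top [0.46   0.1795] min [0.446 0.163 0.004] max [0.475 0.193 0.049] circ [0.4614033  0.17747586] 0.013511894276608817
scene brass [165. 289.] 41 mean [0.5777 0.2372 0.0105] ztop 0.02 top [0.5761 0.2356] min [0.574 0.23  0.005] max [0.586 0.244 0.02 ] circ [0.58091863 0.23449568] 0.005989754159706349
scene felt [295. 178.] 142 mean [ 0.6293 -0.225   0.0135] ztop 0.0154 top [ 0.6293 -0.225 ] min [ 0.606 -0.248  0.011] max [ 0.656 -0.2    0.015] c
[... 4444 characters left out ...]
213. 153.] 80 mean [0.4472 0.2383 0.0349] ztop 0.0494 top [0.4473 0.2412] min [0.434 0.225 0.025] max [0.461 0.257 0.049] circ
side tall [223. 164.] 84 mean [0.4612 0.1703 0.0349] ztop 0.0491 top [0.461  0.1718] min [0.448 0.157 0.025] max [0.475 0.186 0.049] circ
side tall [206. 179.] 90 mean [0.4037 0.1102 0.0348] ztop 0.0502 top [0.4044 0.1114] min [0.39  0.099 0.025] max [0.417 0.125 0.05 ] circ
side tall [237. 215.] 229 mean [ 0.4419 -0.0689  0.0424] ztop 0.065 top [ 0.4429 -0.0644] min [ 0.426 -0.083  0.025] max [ 0.46  -0.047  0.065] circ
side tall [249. 253.] 478 mean [ 0.4337 -0.2101  0.0506] ztop 0.078 top [ 0.4356 -0.2035] min [ 0.415 -0.225  0.025] max [ 0.457 -0.183  0.078] circ
```

View pics/crop.png

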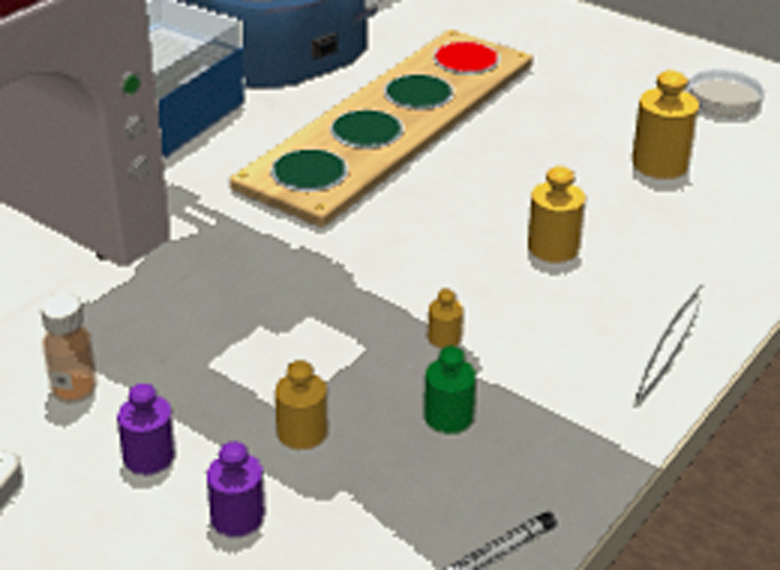

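The crop confirms the four brass weights and that the purple and green ones are look-alikes. Now I'll get accurate centres from rays in both views, plus the obstacle heights near the rack and the pick positions.

```bash
cat > r.py <<'E'
from m import *
def ray(c,u,v,z):
    d=c["R"].T@np.array([(u-c["cx"])/c["fx"],(v-c["cy"])/c["fy"],1]);o=-c["R"].T@c["t"];return (o+d*(z-o[2])/d[2]).round(4),o,d/np.linalg.norm(d)
def hs(c):
    h=cv2.cvtColor(c["image"],cv2.COLOR_RGB2HSV).astype(int);return h[...,0],h[...,1],h[...,2]
if __name__=="__main__":
  seeds={"w4":((361,203),(249,257),.076,.054,22),"w3":((325,233),(237,219),.062,.043,19),"w2":((240,295),(224,168),.049,.033,14),"w1":((288,266),(228,194),.036,.024,9)}
  for k,(a,b,ht,hb,_) in seeds.items():
    oo=[]
    for c,s in((C["scene"],a),(C["side"],b)):
      H,S,V=hs(c);m=((H>10)&(H<30)&(S>110)&(V>40)).astype(np.uint8)
      n,L,st,ce=cv2.connectedComponentsWithStats(m);i=L[s[1]-3:s[1]+4,s[0]-2:s[0]+3].max();x,y,w,h,_=st[i]
      # top row of knob: average of columns in the top 30% rows (knob)
      rows=np.where(L==i); kn=rows[0]<y+.22*h
      u=rows[1][kn].mean(); v=rows[0][kn].mean()
      R_,o,d=ray(c,u,v,ht-.12*ht-.0); oo.append((o,d)); 
      print(k,st[i],"knob ray",R_)
    A=sum(np.eye(3)-np.outer(d,d) for o,d in oo);B=sum((np.eye(3)-np.outer(d,d))@o for o,d in oo);print("  tri",np.linalg.solve(A,B).round(4))
  for n,c in C.items():
    H,S,V=hs(c);W=pts(c)
    bd=(W[...,0]>.57)&(W[...,0]<.68)&(W[...,1]>-.28)&(W[...,1]<.03)&(W[...,2]<.03)
    for lab,m in(("g",(H>55)&(H<100)&(S>70)&bd),("r",((H<6)|(H>172))&(S>150)&bd)):
      for q in cv2.findContours(m.astype(np.uint8),cv2.RETR_EXTERNAL,cv2.CHAIN_APPROX_NONE)[0]:
        if len(q)<20: continue
        p=np.array([ray(c,u,v,.016)[0][:2] for u,v in q[:,0]]);ct,r=circ(p);print(n,lab,ct.round(4),r.round(4))
  P=np.concatenate([pts(c).reshape(-1,3) for c in C.values()]);P=P[np.isfinite(P).all(1)]
  xs=np.arange(.3,.96,.04);ys=np.arange(-.36,.36,.04);print("y\\x",xs.round(2))
  for y in ys: print(round(y,2),[int(1000*(np.percentile(q,95))) if len(q:=P[(abs(P[:,0]-x-.02)<.02)&(abs(P[:,1]-y-.02)<.02)][:,2])>3 else -1 for x in xs])
E
python3 r.py
```

```text
w4 [351 184  22  36 577] knob ray [ 0.4358 -0.1949  0.0669]
w4 [240 239  20  36 565] knob ray [ 0.437  -0.1994  0.0669]
  tri [ 0.4372 -0.1977  0.0653]
w3 [316 216  19  31 463] knob ray [ 0.4432 -0.0571  0.0546]
w3 [230 206  15  26 316] knob ray [ 0.4445 -0.0621  0.0546]
  tri [ 0.4448 -0.0598  0.0527]
w2 [232 280  17  30 413] knob ray [0.4616 0.1774 0.0431]
w2 [219 159  10  18 134] knob ray [0.4626 0.1739 0.0431]
  tri [0.4629 0.1762 0.0416]
w1 [283 256  11  20 173] knob ray [0.4458 0.0635 0.0317]
w1 [224 187   8  14  83] knob ray [0.4467 0.0569 0.0317]
  tri [0.4475 0.0607 0.0291]
scene g [ 0.6176 -0.0128] 0.023
scene g [ 0.6209 -0.0823] 0.0229
scene g [ 0.6239 -0.1516] 0.0227
scene r [ 0.6264 -0.221 ] 0.0235
side g [ 0.6257 -0.1581] 0.0208
side g [ 0.6222 -0.089 ] 0.0206
side g [ 0.6193 -0.0189] 0.0207
side r [ 0.629  -0.2279] 0.0234
y\x [0.3  0.34 0.38 0.42 0.46 0.5  0.54 0.58 0.62 0.66 0.7  0.74 0.78 0.82
 0.86 0.9  0.94]
-0.36 [2, 2, 14, 16, 13, 1, 1, 1, 1, 1, 1, 107, 115, 0, 13, 14, 14]
-0.32 [8, 1, 13, 16, 14, 1, 1, 1, 1, 0, 1, 107, 116, -1, 13, 13, 13]
-0.28 [8, 1, 1, 1, 1, 
[... 467 characters left out ...]
73, -1, 1, 1, 0]
-0.0 [6, 0, 0, 0, 1, 0, 338, 343, 427, 408, 341, 344, 73, -1, 1, 1, 1]
0.04 [0, 0, 0, 31, 1, 0, 0, 0, 424, 427, 247, 249, 247, 251, 251, 246, 246]
0.08 [0, 0, 45, 0, 0, 0, 0, 0, 254, 263, 264, 264, 250, 261, 264, 264, 264]
0.12 [5, 0, 32, 0, 1, 0, 0, 0, 259, 268, 271, 272, 272, 273, 274, 275, 275]
0.16 [7, 0, 0, 36, 45, 0, 0, 0, 262, 271, 275, 277, 278, 278, 279, 280, 280]
0.2 [7, 6, 0, 32, 0, 38, 57, 62, 262, 271, 276, 279, 280, 281, 281, 281, 281]
0.24 [0, 9, 0, 45, 0, 44, 4, 51, 263, 271, 276, 278, 280, 281, 281, 281, 282]
0.28 [0, 6, 0, 0, 0, 0, 17, 15, 262, 271, 276, 279, 280, 280, 281, 282, 282]
0.32 [0, 0, 0, 0, 0, 7, 17, 16, 263, 271, 276, 279, 279, 0, 282, 282, 282]
```

Run:
```python
from r import *
for n,c in C.items():
  P=pts(c).reshape(-1,3);P=P[np.isfinite(P).all(1)]
  print(n,"machine y-edge by x (z .06-.24, y .02-.3)")
  for x in np.arange(.58,.95,.04):
    q=P[(abs(P[:,0]-x)<.02)&(P[:,2]>.06)&(P[:,2]<.285)&(P[:,1]>.02)&(P[:,1]<.3)]
    if len(q)>5: print(round(x,2),len(q),np.percentile(q[:,1],[0,2,10]).round(3),"z at min",q[q[:,1].argmin(),2].round(3),"minx",q[:,0].min().round(3))
  print("robot: z rel TCP, y range, x range")
  for z in np.arange(.2,.7,.03):
    q=P[(P[:,0]>.5)&(P[:,0]<.85)&(abs(P[:,1])<.14)&(abs(P[:,2]-z)<.015)&((P[:,2]>.29)|(P[:,1]<.03))&(P[:,1]>-.12)]
    if len(q)>3: print((z-.237).round(3),len(q),q[:,1].min().round(3),q[:,1].max().round(3),q[:,0].min().round(3),q[:,0].max().round(3))
```

```text
scene machine y-edge by x (z .06-.24, y .02-.3)
0.58 85 [0.222 0.223 0.225] z at min 0.062 minx 0.576
0.62 2375 [0.085 0.098 0.12 ] z at min 0.249 minx 0.624
0.66 6856 [0.087 0.103 0.118] z at min 0.253 minx 0.64
0.7 1846 [0.095 0.119 0.142] z at min 0.258 minx 0.68
0.74 1399 [0.02  0.113 0.141] z at min 0.067 minx 0.72
0.78 1650 [0.096 0.119 0.142] z at min 0.258 minx 0.76
0.82 813 [0.089 0.113 0.141] z at min 0.254 minx 0.8
0.86 679 [0.088 0.111 0.138] z at min 0.254 minx 0.84
0.9 525 [0.102 0.111 0.133] z at min 0.261 minx 0.88
0.94 431 [0.098 0.11  0.129] z at min 0.259 minx 0.92
robot: z rel TCP, y range, x range
-0.007 316 -0.008 0.014 0.609 0.734
0.023 393 -0.008 0.012 0.609 0.737
0.053 404 -0.035 0.038 0.585 0.761
0.083 1564 -0.035 0.04 0.579 0.766
0.113 1494 -0.033 0.038 0.578 0.768
0.143 852 -0.033 0.041 0.631 0.7
0.173 874 -0.031 0.048 0.627 0.706
0.203 223 -0.025 0.046 0.628 0.696
side machine y-edge by x (z .06-.24, y .02-.3)
0.58 28 [0.218 0.218 0.22 ] z at min 0.06 minx 0.578
0.62 351 [0.078 0.082 0.096] z at min 0.244 minx 0.626
0.66 1523 [0.077 0.082 0.094] z at min 0.241 minx 0.64
0.7 1270 [0.075 0.079 0.087] z at min 0.246 minx 0.68
0.74 1223 [0.02  0.026 0.08 ] z at min 0.072 minx 0.72
0.78 749 [0.02  0.025 0.046] z at min 0.073 minx 0.76
0.82 1012 [0.022 0.077 0.083] z at min 0.07 minx 0.8
0.86 1273 [0.076 0.08  0.089] z at min 0.242 minx 0.84
0.9 1413 [0.076 0.08  0.09 ] z at min 0.243 minx 0.88
0.94 1383 [0.075 0.08  0.09 ] z at min 0.24 minx 0.92
robot: z rel TCP, y range, x range
-0.007 168 -0.012 0.01 0.611 0.736
0.023 241 -0.012 0.01 0.61 0.739
0.053 205 -0.037 0.032 0.587 0.757
0.083 994 -0.04 0.035 0.581 0.767
0.113 1216 -0.038 0.035 0.579 0.768
0.143 496 -0.039 0.037 0.632 0.704
0.173 514 -0.048 0.029 0.628 0.715
0.203 710 -0.047 0.021 0.628 0.716
0.233 1031 -0.073 -0.008 0.5 0.709
0.263 599 -0.079 -0.038 0.5 0.714
```

Machine side is at y≈0.078, so I'll turn the wrist for w4 to keep the camera clear. As a third check, the wrist picture: seats at (223,197), (229,262) and red (238,373).

```bash
cat > w.py <<'E'
from r import *
from scipy.spatial.transform import Rotation as Ro
def wcam(c,s):
    T=np.eye(4);T[:3,:3]=Ro.from_euler("xyz",s["ee_rot"]).as_matrix();T[:3,3]=s["tool_pos"]
    M=np.linalg.inv(T@c["hand_eye"]);c["R"]=M[:3,:3];c["t"]=M[:3,3];return c
def seats(c):
    H,S,V=hs(c)
    for lab,m in(("g",(H>55)&(H<100)&(S>70)),("r",((H<4)|(H>175))&(S>190)&(V>120))):
      for q in cv2.findContours(m.astype(np.uint8),cv2.RETR_EXTERNAL,cv2.CHAIN_APPROX_NONE)[0]:
        if len(q)<50: continue
        p=np.array([ray(c,u,v,.016)[0][:2] for u,v in q[:,0]]);ct,r=circ(p);print(lab,q[:,0].mean(0).round(),ct.round(4),r.round(4))
E
python3 - <<'E'
from w import *
c=pickle.load(open("wrist.pkl","rb"));c=wcam(c,sensors.get_state());seats(c)
for n,p,z in(("w3 knob",(33,254),.055),("w1 knob",(37,121),.032)): print(n,ray(c,*p,z)[0])
E
```

```text
g [234. 336.] [ 0.6273 -0.1717] 0.0104
g [228. 262.] [ 0.6239 -0.0862] 0.024
g [223. 198.] [ 0.6207 -0.0162] 0.0241
g [ 5. 65.] [0.4195 0.113 ] 0.0097
r [237. 373.] [ 0.6284 -0.2243] 0.0215
w3 knob [ 0.4433 -0.0617  0.055 ]
w1 knob [0.452  0.0617 0.032 ]
```

```bash
python3 -m jog '{"claw":[93,93,93,93,93,93,93,93,93,93,93],"offset":[[-0.25,-0.9625,0.4875],[-0.25,-0.9625,0.4875],[-0.25,-0.9625,0.4875],[-0.25,-0.9625,0.4875],[-0.25,-0.9625,0.4875],[-0.25,-0.9625,0.4875],[-0.25,-0.9625,0.4875],[-0.25,-0.9625,0.4875],[0,0,0],[0,0,0],[0,0,0]],"delta_rot":[[0,0,0],[0,0,0],[0,0,0],[0,0,0],[0,0,0],[0,0,0],[0,0,0],[0,0,0],[0,0,0],[0,0,0],[0,0,0]]}' 30
python3 - <<'E'
from w import *
s=sensors.get_state();c=wcam(eyes.capture("wrist"),s);save("wrist1",c["image"]);pickle.dump(c,open("w1.pkl","wb"))
W=pts(c);H,S,V=hs(c);m=(H>10)&(H<30)&(S>110)&(W[...,2]>.01)
k,L,st,ce=cv2.connectedComponentsWithStats(m.astype(np.uint8))
for i in range(1,k):
  if st[i,4]>80:
    w=W[L==i];zt=w[:,2].max();print(ce[i].round(),st[i],zt.round(4),w[w[:,2]>zt-.004].mean(0).round(4),w.min(0).round(3),w.max(0).round(3))
E
```

```text
clock: 1.07
tool_pos: [0.4446, -0.06, 0.1214]
ee_rot: [3.14, 0.0, 1.571]
contact_force: [-0.1, -0.3, -1.0]
grip_width: 1.0
[278.  25.] [263   7  34  41 739] 0.0381 [0.4473 0.0604 0.0358] [0.437 0.05  0.01 ] [0.457 0.071 0.038]
[488. 178.] [ 456   89  104  208 6732] 0.2012 [ 0.4851 -0.0285  0.2001] [ 0.483 -0.125  0.01 ] [0.634 0.024 0.201]
[556. 204.] [549 179  11  43 225] 0.0167 [ 0.6449 -0.0544  0.0148] [ 0.641 -0.067  0.013] [ 0.649 -0.036  0.017]
[544. 199.] [536 184  16  30 282] 0.0167 [ 0.6356 -0.0507  0.0147] [ 0.63  -0.061  0.013] [ 0.641 -0.04   0.017]
[272. 217.] [ 249  188   53   62 2132] 0.0641 [ 0.4445 -0.0603  0.0617] [ 0.428 -0.078  0.01 ] [ 0.461 -0.043  0.064]
[ 34. 316.] [  14  277   52   79 1912] 0.2104 [ 0.3969 -0.0317  0.2076] [ 0.395 -0.041  0.192] [ 0.4   -0.024  0.21 ]
[516. 316.] [ 487  277   51   79 1885] 0.21 [ 0.4917 -0.0318  0.2075] [ 0.488 -0.041  0.193] [ 0.493 -0.024  0.21 ]
[391. 386.] [ 239  353  321   51 9038] 0.2214 [ 0.4647 -0.0371  0.2183] [ 0.418 -0.193  0.01 ] [ 0.496 -0.035  0.221]
```

View pics/wrist1.png

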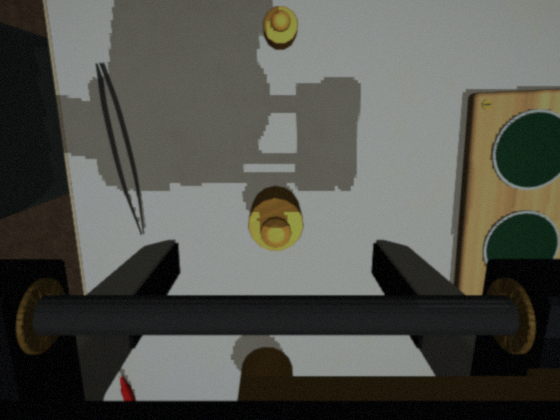

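The wrist image shows w3 centred at (272,217), measured at (0.4445,-0.060), directly under the TCP; w1 is at (278,25). Descending and gripping.

```bash
python3 -m jog '{"claw":[93,93,93,93,93,93,25,25,25,25,25,25,25,25],"offset":[[0,0,0.76],[0,0,0.76],[0,0,0.76],[0,0,0.76],[0,0,0],[0,0,0],[0,0,0],[0,0,0],[0,0,0],[0,0,0],[0,0,0],[0,0,0],[0,0,0],[0,0,0]],"delta_rot":[[0,0,0],[0,0,0],[0,0,0],[0,0,0],[0,0,0],[0,0,0],[0,0,0],[0,0,0],[0,0,0],[0,0,0],[0,0,0],[0,0,0],[0,0,0],[0,0,0]]}' 30
```

```text
clock: 2.28
tool_pos: [0.444, -0.06, 0.0295]
ee_rot: [3.142, 0.0, 1.571]
contact_force: [-0.3, 0.2, -0.0]
grip_width: 0.477
```

```bash
python3 -m jog '{"claw":[25,25,25,25,25,25,25,25,25],"offset":[[0,0,0],[0,0,0],[0,0,0],[0,0,0],[0,0,0],[0,0,-0.6],[0,0,-0.6],[0,0,0],[0,0,0]],"delta_rot":[[0,0,0],[0,0,0],[0,0,0],[0,0,0],[0,0,0],[0,0,0],[0,0,0],[0,0,0],[0,0,0]]}'
```

```text
clock: 3.03
tool_pos: [0.4442, -0.06, 0.0655]
ee_rot: [3.141, 0.0, 1.571]
contact_force: [-0.2, 0.1, -3.2]
grip_width: 0.38
```

Held: width 35 mm, 3.2 N. Carrying it to seat 3 (0.623,-0.086).

```bash
python3 -m jog '{"claw":[25,25,25,25,25,25,25,25,25,25,25,25,25,25],"offset":[[0,0,-0.8],[-0.124,0.852,0],[-0.124,0.852,0],[-0.124,0.852,0],[-0.124,0.852,0],[-0.124,0.852,0],[-0.124,0.852,0],[-0.124,0.852,0],[0,0,0],[0,0,0.45],[0,0,0.45],[0,0,0.45],[0,0,0],[0,0,0]],"delta_rot":[[0,0,0],[0,0,0],[0,0,0],[0,0,0],[0,0,0],[0,0,0],[0,0,0],[0,0,0],[0,0,0],[0,0,0],[0,0,0],[0,0,0],[0,0,0],[0,0,0]]}'
```

```text
clock: 4.2
tool_pos: [0.6217, -0.0858, 0.0472]
ee_rot: [-3.139, -0.0, 1.571]
contact_force: [0.5, -0.5, -3.0]
grip_width: 0.38
```

Run:
```python
from w import *
s=sensors.get_state();c=wcam(eyes.capture("wrist"),s);save("wrist2",c["image"]);W=pts(c);H,S,V=hs(c)
print(s["tool_pos"]);seats(c)
m=(H>10)&(H<30)&(S>110)&(W[...,2]>.045)&(W[...,2]<.1)&(abs(W[...,0]-.62)<.03)
w=W[m];print(m.sum(),w[w[:,2]>w[:,2].max()-.004].mean(0),w.min(0),w.max(0))
c=eyes.capture("side");save("side2",np.vstack([cv2.resize(c["image"][160:290,230:400],None,fx=3,fy=3,interpolation=2)]))
```

```text
[ 0.62166414 -0.08582636  0.04718305]
g [285. 358.] [ 0.6271 -0.1513] 0.0198
g [281. 226.] [ 0.6234 -0.0814] 0.019
g [273. 108.] [ 0.6206 -0.0162] 0.0249
4280 [ 0.60251046 -0.09373449  0.09404787] [ 0.60251046 -0.09559543  0.04502741] [ 0.63984382 -0.06837979  0.09404787]
```

View pics/wrist2.png

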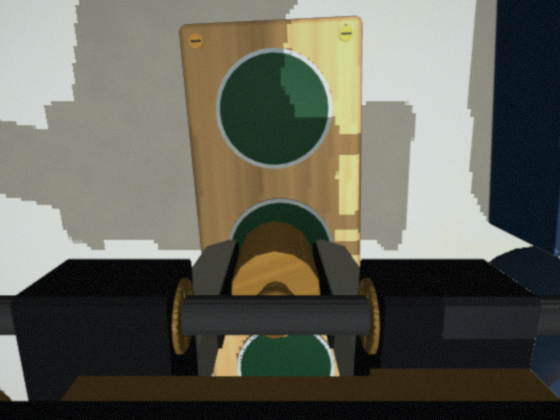

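The weight sits over seat 3 (281,226). Lowering the last 2 mm and releasing.

```bash
python3 -m jog '{"claw":[25,25,25,70,70,70,70,70,70,70,70,70],"offset":[[0,0,0.07],[0,0,0],[0,0,0],[0,0,0],[0,0,0],[0,0,0],[0,0,0],[0,0,0],[0,0,-0.5],[0,0,-1],[0,0,-1],[0,0,-0.5]],"delta_rot":[[0,0,0],[0,0,0],[0,0,0],[0,0,0],[0,0,0],[0,0,0],[0,0,0],[0,0,0],[0,0,0],[0,0,0],[0,0,0],[0,0,0]]}' && python3 -m jog '{"claw":[93,93,93,93,93,93,93,93,93,93,93,93,93,93,93,93,93],"offset":[[0,-0.89,0],[0,-0.89,0],[0,-0.89,0],[0,-0.89,0],[0,-0.89,0],[0,-0.89,0],[0.97,0,0],[0.97,0,0],[0.97,0,0],[0.97,0,0],[0.97,0,0],[0.97,0,0],[0.97,0,0],[0.97,0,0],[0.97,0,0],[0,0,0],[0,0,0]],"delta_rot":[[0,0,0],[0,0,0],[0,0,0],[0,0,0],[0,0,0],[0,0,0],[0,0,0],[0,0,0],[0,0,0],[0,0,0],[0,0,0],[0,0,0],[0,0,0],[0,0,0],[0,0,0],[0,0,0],[0,0,0]]}'
python3 - <<'E'
from w import *
s=sensors.get_state();c=wcam(eyes.capture("wrist"),s);save("wrist3",c["image"])
def rep(c):
  W=pts(c);H,S,V=hs(c);m=(H>10)&(H<30)&(S>110)&(W[...,2]>.012)&(W[...,2]<.1)
  k,L,st,ce=cv2.connectedComponentsWithStats(m.astype(np.uint8))
  for i in range(1,k):
    if st[i,4]>80:
      w=W[L==i];zt=w[:,2].max();print(ce[i].round(),st[i,4],w[w[:,2]>zt-.004].mean(0).round(4),w.min(0).round(3),w.max(0).round(3))
rep(c);print("scene");rep(eyes.capture("scene"))
E
```

```text
clock: 5.3
tool_pos: [0.6239, -0.0862, 0.1419]
ee_rot: [3.137, 0.001, 1.571]
contact_force: [0.1, -0.2, 0.2]
grip_width: 0.752
clock: 6.72
tool_pos: [0.4625, 0.1769, 0.1371]
ee_rot: [3.142, 0.0, 1.573]
contact_force: [0.7, -0.1, -0.9]
grip_width: 0.999
[446. 135.] 663 [0.5791 0.2314 0.0436] [0.575 0.22  0.012] [0.582 0.241 0.046]
[274. 210.] 957 [0.4631 0.1764 0.0488] [0.449 0.162 0.012] [0.476 0.191 0.051]
[257. 347.] 563 [0.4477 0.0621 0.0358] [0.438 0.054 0.015] [0.457 0.072 0.038]
scene
[362. 200.] 489 [ 0.4348 -0.1961  0.073 ] [ 0.414 -0.217  0.012] [ 0.457 -0.175  0.075]
[288. 264.] 130 [0.4448 0.0638 0.0334] [0.435 0.053 0.012] [0.457 0.073 0.035]
[240. 293.] 316 [0.4609 0.1786 0.0465] [0.446 0.164 0.012] [0.475 0.192 0.048]
```

```bash
python3 -m jog '{"claw":[93,93,93,93,93,15,15,15,15,15,15,15,15,15,15,15,15,15,15,15],"offset":[[0,0,0.942],[0,0,0.942],[0,0,0.942],[0,0,0.942],[0,0,0],[0,0,0],[0,0,0],[0,0,0],[0,0,0],[0,0,0],[0,0,0],[0,0,0],[0,0,0],[0,0,0],[0,0,0],[0,0,0],[0,0,0],[0,0,0],[0,0,0],[0,0,0]],"delta_rot":[[0,0,0],[0,0,0],[0,0,0],[0,0,0],[0,0,0],[0,0,0],[0,0,0],[0,0,0],[0,0,0],[0,0,0],[0,0,0],[0,0,0],[0,0,0],[0,0,0],[0,0,0],[0,0,0],[0,0,0],[0,0,0],[0,0,0],[0,0,0]]}' 30 && python3 -m jog '{"claw":[15,15,15,15,15],"offset":[[0,0,-1],[0,0,-1],[0,0,-1],[0,0,0],[0,0,0]],"delta_rot":[[0,0,0],[0,0,0],[0,0,0],[0,0,0],[0,0,0]]}'
```

```text
clock: 8.48
tool_pos: [0.4627, 0.1759, 0.0238]
ee_rot: [-3.142, -0.0, 1.571]
contact_force: [0.9, -0.2, 0.0]
grip_width: 0.305
clock: 8.9
tool_pos: [0.4633, 0.176, 0.115]
ee_rot: [3.139, -0.001, 1.571]
contact_force: [0.5, -0.4, -1.8]
grip_width: 0.303
```

```bash
python3 -m jog '{"claw":[15,15,15,15,15,15,15,15,15,15,15,15,15,15,15,15,15,15,15,15],"offset":[[-0.9194,0,0],[-0.9194,0,0],[-0.9194,0,0],[-0.9194,0,0],[-0.9194,0,0],[-0.9194,0,0],[-0.9194,0,0],[-0.9194,0,0],[-0.9194,0,0],[-0.9194,0,0],[-0.9194,0,0],[-0.9194,0,0],[0,0.905,0],[0,0.905,0],[0,0.905,0],[0,0.905,0],[0,0.905,0],[0,0.905,0],[0,0,0],[0,0,0]],"delta_rot":[[0,0,0],[0,0,0],[0,0,0],[0,0,0],[0,0,0],[0,0,0],[0,0,0],[0,0,0],[0,0,0],[0,0,0],[0,0,0],[0,0,0],[0,0,0],[0,0,0],[0,0,0],[0,0,0],[0,0,0],[0,0,0],[0,0,0],[0,0,0]]}' && python3 -m jog '{"claw":[15,15,15,15,15,15],"offset":[[0,0,0.8],[0,0,0.8],[0,0,0.75],[0,0,0],[0,0,0],[0,0,0]],"delta_rot":[[0,0,0],[0,0,0],[0,0,0],[0,0,0],[0,0,0],[0,0,0]]}'
```

```text
clock: 10.57
tool_pos: [0.6255, -0.1548, 0.111]
ee_rot: [-3.138, -0.001, 1.571]
contact_force: [-0.1, -0.2, -1.5]
grip_width: 0.307
clock: 11.07
tool_pos: [0.6251, -0.1552, 0.0436]
ee_rot: [-3.141, -0.0, 1.571]
contact_force: [0.2, -0.2, -0.3]
grip_width: 0.302
```

```bash
python3 -m jog '{"claw":[15,15,15,15],"offset":[[0,0,0.06],[0,0,0.05],[0,0,0],[0,0,0]],"delta_rot":[[0,0,0],[0,0,0],[0,0,0],[0,0,0]]}' && python3 -m jog '{"claw":[70,70,70,70,70,70,70,70,70],"offset":[[0,0,0],[0,0,0],[0,0,0],[0,0,0],[0,0,0],[0,0,-0.5],[0,0,-1],[0,0,-1],[0,0,-0.5]],"delta_rot":[[0,0,0],[0,0,0],[0,0,0],[0,0,0],[0,0,0],[0,0,0],[0,0,0],[0,0,0],[0,0,0]]}'
```

```text
clock: 11.4
tool_pos: [0.6256, -0.1552, 0.0403]
ee_rot: [3.141, 0.0, 1.571]
contact_force: [-0.1, -0.2, -1.6]
grip_width: 0.306
clock: 12.15
tool_pos: [0.6266, -0.1554, 0.135]
ee_rot: [3.137, 0.001, 1.571]
contact_force: [0.2, 0.1, 0.2]
grip_width: 0.75
```

```bash
python3 -m jog '{"claw":[70,70,70,70,70,70,70,70,70,70,70,70,70,70,70,70],"offset":[[0,-0.99,0],[0,-0.99,0],[0,-0.99,0],[0,-0.99,0],[0,-0.99,0],[0,-0.99,0],[0.9,0,0],[0.9,0,0],[0.9,0,0],[0.9,0,0],[0.9,0,0],[0.9,0,0],[0.9,0,0],[0.9,0,0],[0,0,0],[0,0,0]],"delta_rot":[[0,0,0],[0,0,0],[0,0,0],[0,0,0],[0,0,0],[0,0,0],[0,0,0],[0,0,0],[0,0,0],[0,0,0],[0,0,0],[0,0,0],[0,0,0],[0,0,0],[0,0,0],[0,0,0]]}'
python3 - <<'E'
from w import *
s=sensors.get_state();c=wcam(eyes.capture("wrist"),s)
def rep(c):
  W=pts(c);H,S,V=hs(c);m=(H>10)&(H<30)&(S>110)&(W[...,2]>.02)&(W[...,2]<.1)
  k,L,st,ce=cv2.connectedComponentsWithStats(m.astype(np.uint8))
  for i in range(1,k):
    if st[i,4]>60:
      w=W[L==i];zt=w[:,2].max();print(ce[i].round(),st[i,4],w[w[:,2]>zt-.004].mean(0).round(4),w.min(0).round(3),w.max(0).round(3))
print(s["tool_pos"]);rep(c);print("scene");c=eyes.capture("scene");rep(c);save("scene3",cv2.resize(c["image"][130:330,140:400],None,fx=3,fy=3,interpolation=2))
E
```

```text
clock: 13.48
tool_pos: [0.4473, 0.0617, 0.1304]
ee_rot: [3.141, 0.0, 1.573]
contact_force: [0.4, -0.1, -0.1]
grip_width: 0.752
[0.44733801 0.06174237 0.13042592]
[274. 212.] 472 [0.4474 0.0615 0.036 ] [0.438 0.051 0.02 ] [0.457 0.072 0.038]
scene
[259. 192.] 186 [ 0.6219 -0.0818  0.0748] [ 0.609 -0.091  0.02 ] [ 0.639 -0.066  0.077]
[281. 184.] 102 [ 0.6181 -0.1457  0.0461] [ 0.609 -0.162  0.021] [ 0.629 -0.139  0.048]
[362. 198.] 429 [ 0.4345 -0.1956  0.0728] [ 0.413 -0.219  0.02 ] [ 0.456 -0.176  0.075]
[288. 262.] 89 [0.4453 0.0631 0.0336] [0.436 0.053 0.02 ] [0.457 0.073 0.036]
```

View pics/scene3.png

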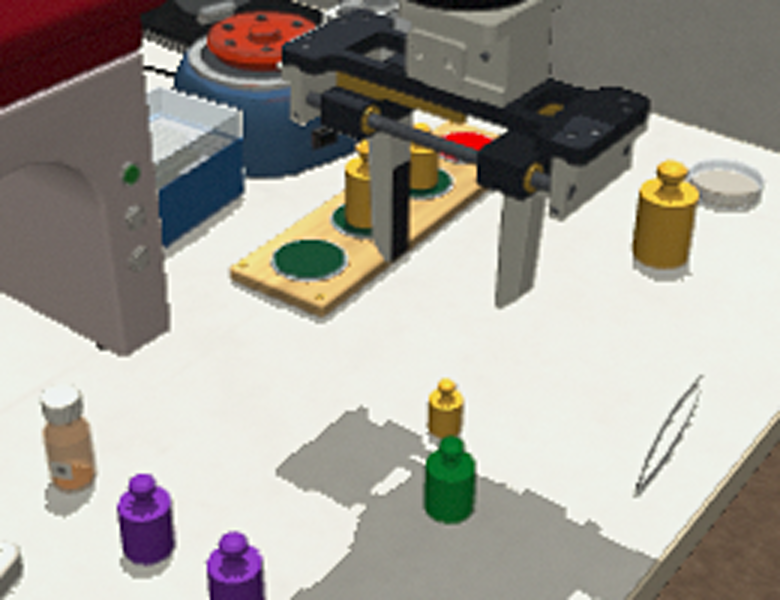

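w3 (360,190) and w2 (424,165) stand upright on their seats. Picking w1.

```bash
python3 -m jog '{"claw":[70,70,70,70,70,8,8,8,8,8,8,8,8,8,8,8,8,8,8,8],"offset":[[0,0,0.903],[0,0,0.903],[0,0,0.903],[0,0,0.903],[0,0,0],[0,0,0],[0,0,0],[0,0,0],[0,0,0],[0,0,0],[0,0,0],[0,0,0],[0,0,0],[0,0,0],[0,0,0],[0,0,0],[0,0,0],[0,0,0],[0,0,0],[0,0,0]],"delta_rot":[[0,0,0],[0,0,0],[0,0,0],[0,0,0],[0,0,0],[0,0,0],[0,0,0],[0,0,0],[0,0,0],[0,0,0],[0,0,0],[0,0,0],[0,0,0],[0,0,0],[0,0,0],[0,0,0],[0,0,0],[0,0,0],[0,0,0],[0,0,0]]}' 25 && python3 -m jog '{"claw":[8,8,8,8,8],"offset":[[0,0,-1],[0,0,-1],[0,0,-1],[0,0,0],[0,0,0]],"delta_rot":[[0,0,0],[0,0,0],[0,0,0],[0,0,0],[0,0,0]]}'
```

```text
clock: 15.25
tool_pos: [0.4474, 0.0609, 0.0217]
ee_rot: [-3.142, -0.0, 1.571]
contact_force: [0.5, 0.6, 2.8]
grip_width: 0.227
clock: 15.67
tool_pos: [0.4481, 0.0609, 0.113]
ee_rot: [3.139, -0.0, 1.571]
contact_force: [0.5, 0.4, -1.3]
grip_width: 0.232
```

```bash
python3 -m jog '{"claw":[8,8,8,8,8,8,8,8,8,8,8,8,8,8],"offset":[[-0.952,0,0],[-0.952,0,0],[-0.952,0,0],[-0.952,0,0],[-0.952,0,0],[-0.68,0.862,0],[-0.68,0.862,0],[-0.68,0.862,0],[-0.68,0.862,0],[-0.68,0.862,0],[-0.68,0.862,0],[-0.68,0.862,0],[0,0,0],[0,0,0]],"delta_rot":[[0,0,0],[0,0,0],[0,0,0],[0,0,0],[0,0,0],[0,0,0],[0,0,0],[0,0,0],[0,0,0],[0,0,0],[0,0,0],[0,0,0],[0,0,0],[0,0,0]]}' && python3 -m jog '{"claw":[8,8,8,8,8,8],"offset":[[0,0,0.8],[0,0,0.8],[0,0,0.75],[0,0,0],[0,0,0],[0,0,0]],"delta_rot":[[0,0,0],[0,0,0],[0,0,0],[0,0,0],[0,0,0],[0,0,0]]}'
```

```text
clock: 16.83
tool_pos: [0.6283, -0.2252, 0.1087]
ee_rot: [-3.138, -0.001, 1.57]
contact_force: [-0.1, -0.0, -0.6]
grip_width: 0.226
clock: 17.33
tool_pos: [0.628, -0.2243, 0.0414]
ee_rot: [-3.141, -0.0, 1.571]
contact_force: [0.4, -0.4, -0.7]
grip_width: 0.23
```

```bash
python3 -m jog '{"claw":[8,8,8,8,60,60,60,60,60,60,60,60,60],"offset":[[0,0,0.06],[0,0,0.05],[0,0,0],[0,0,0],[0,0,0],[0,0,0],[0,0,0],[0,0,0],[0,0,0],[0,0,-0.5],[0,0,-1],[0,0,-1],[0,0,-0.5]],"delta_rot":[[0,0,0],[0,0,0],[0,0,0],[0,0,0],[0,0,0],[0,0,0],[0,0,0],[0,0,0],[0,0,0],[0,0,0],[0,0,0],[0,0,0],[0,0,0]]}' && python3 -m jog '{"claw":[93,93,93,93,93,93,93,93,93,93],"offset":[[0,0,0],[0.128,-0.912,0],[0.128,-0.912,0],[0.128,-0.912,0],[0.128,-0.912,0],[0.128,-0.912,0],[0.128,-0.912,0],[0.128,-0.912,0],[0,0,0],[0,0,0]],"delta_rot":[[0,0,0],[0,0,0],[0,0,0],[0,0,0],[0,0,0],[0,0,0],[0,0,0],[0,0,0],[0,0,0],[0,0,0]]}'
python3 - <<'E'
from w import *
s=sensors.get_state();c=wcam(eyes.capture("wrist"),s);save("wrist4",c["image"])
def rep(c):
  W=pts(c);H,S,V=hs(c);m=(H>10)&(H<30)&(S>110)&(W[...,2]>.02)&(W[...,2]<.1)
  k,L,st,ce=cv2.connectedComponentsWithStats(m.astype(np.uint8))
  for i in range(1,k):
    if st[i,4]>60:
      w=W[L==i];zt=w[:,2].max();print(ce[i].round(),st[i,4],w[w[:,2]>zt-.004].mean(0).round(4),w.min(0).round(3),w.max(0).round(3))
print(s["tool_pos"],s["joints"]);rep(c);print("scene");c=eyes.capture("scene");rep(c)
E
```

```text
clock: 18.42
tool_pos: [0.6294, -0.2251, 0.1329]
ee_rot: [3.138, 0.002, 1.571]
contact_force: [0.0, -0.4, 0.2]
grip_width: 0.643
clock: 19.25
tool_pos: [0.4361, -0.1978, 0.1277]
ee_rot: [3.141, 0.0, 1.57]
contact_force: [0.0, -0.9, 0.2]
grip_width: 0.998
[ 0.43612835 -0.19776205  0.12766126] [-4.79008174e-01 -2.73714164e-01  1.98784045e+00  2.41892933e-05
  1.42697047e+00 -4.78316099e-01]
[550.  48.] 975 [ 0.6057 -0.0906  0.0379] [ 0.604 -0.105  0.02 ] [ 0.621 -0.071  0.04 ]
[546. 153.] 1102 [ 0.6117 -0.1568  0.0467] [ 0.61  -0.169  0.02 ] [ 0.624 -0.141  0.05 ]
[275. 221.] 2967 [ 0.437  -0.1992  0.0755] [ 0.417 -0.221  0.02 ] [ 0.458 -0.179  0.078]
[541. 247.] 788 [ 0.6248 -0.2229  0.0455] [ 0.617 -0.232  0.02 ] [ 0.63  -0.214  0.048]
scene
[296. 173.] 83 [ 0.625  -0.2211  0.0474] [ 0.615 -0.23   0.02 ] [ 0.636 -0.212  0.049]
[280. 182.] 192 [ 0.6221 -0.1518  0.0617] [ 0.608 -0.165  0.02 ] [ 0.635 -0.137  0.063]
[263. 191.] 364 [ 0.6199 -0.0835  0.075 ] [ 0.602 -0.104  0.02 ] [ 0.637 -0.066  0.077]
[362. 198.] 429 [ 0.4336 -0.1965  0.0731] [ 0.414 -0.218  0.02 ] [ 0.455 -0.176  0.075]
```

View pics/wrist4.png

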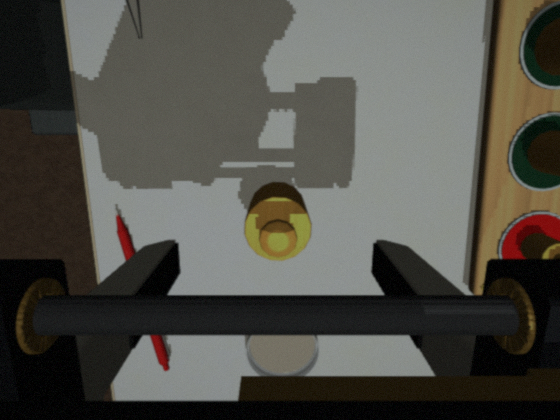

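w4 at (275,221), measured (0.437,-0.199), lies under the TCP; the dish at (282,347) and pen at (140,290) are clear of the fingers. Gripping.

```bash
python3 -m jog '{"claw":[75,75,75,75,75,75,30,30,30,30,30,30,30,30,30,30,30],"offset":[[0,0,0],[-0.03,0.02,0.772],[0,0,0.772],[0,0,0.772],[0,0,0.772],[0,0,0],[0,0,0],[0,0,0],[0,0,0],[0,0,0],[0,0,0],[0,0,0],[0,0,0],[0,0,0],[0,0,0],[0,0,0],[0,0,0]],"delta_rot":[[0,0,0],[0,0,0],[0,0,0],[0,0,0],[0,0,0],[0,0,0],[0,0,0],[0,0,0],[0,0,0],[0,0,0],[0,0,0],[0,0,0],[0,0,0],[0,0,0],[0,0,0],[0,0,0],[0,0,0]]}' 45 && python3 -m jog '{"claw":[30,30,30,30,30,30],"offset":[[0,0,-0.5],[0,0,-1],[0,0,-1],[0,0,-1],[0,0,0],[0,0,0]],"delta_rot":[[0,0,0],[0,0,0],[0,0,0],[0,0,0],[0,0,0],[0,0,0]]}'
```

```text
clock: 20.77
tool_pos: [0.4377, -0.199, 0.0361]
ee_rot: [3.141, 0.001, 1.571]
contact_force: [-2.4, -0.5, 5.0]
grip_width: 0.454
clock: 21.27
tool_pos: [0.4379, -0.1989, 0.1412]
ee_rot: [3.14, 0.001, 1.571]
contact_force: [0.8, -0.1, -6.8]
grip_width: 0.45
```

Held (6.8 N, includes 5.5 N weight). I'll move sideways first, then turn the wrist by −2.7 rad so the camera faces away from the machine.

```bash
python3 -m jog '{"claw":[30,30,30,30,30,30,30,30,30,30,30,30,30,30,30,30,30,30,30,30],"offset":[[0.871,0,0],[0.871,0,0],[0.871,0,0],[0.871,0,0],[0.871,0,0],[0.871,0,0],[0.871,0,0],[0,0,0],[0,0,0],[0,0,0],[0,0,0],[0,0,0],[0,0,0],[0,0,0],[0,0,0],[0,0,0],[0,0,0],[0,0,0],[0,0,0],[0,0,0]],"delta_rot":[[0,0,0],[0,0,0],[0,0,0],[0,0,0],[0,0,0],[0,0,0],[0,0,0],[0,0,-1],[0,0,-1],[0,0,-1],[0,0,-1],[0,0,-1],[0,0,-1],[0,0,-1],[0,0,-1],[0,0,-1],[0,0,-1],[0,0,-1],[0,0,-1],[0,0,-1]]}' && python3 -m jog '{"claw":[30,30,30,30,30,30,30,30,30,30,30,30,30,30,30,30],"offset":[[0,0,0],[0,0,0],[0,0,0],[0,0,0],[0,0,0],[0,0,0],[0,0,0],[0,0,0],[0,0,0],[0,0,0],[0,0,0],[0,0,0],[0,0,0],[0,0,0],[0,0,0],[0,0,0]],"delta_rot":[[0,0,-1],[0,0,-1],[0,0,-1],[0,0,-1],[0,0,-1],[0,0,-1],[0,0,-1],[0,0,-1],[0,0,-1],[0,0,-1],[0,0,-1],[0,0,-1],[0,0,-1],[0,0,-1],[0,0,0],[0,0,0]]}'
python3 - <<'E'
from w import *
s=sensors.get_state();print(s["joints"].round(3),s["tool_pos"].round(4),s["ee_rot"])
R=Ro.from_euler("xyz",s["ee_rot"]).as_matrix();g=np.array([.620,-.016,s["tool_pos"][2]])
print(R.T@(g-s["tool_pos"])/.03)
c=wcam(eyes.capture("wrist"),s);save("wrist5",c["image"])
E
```

```text
clock: 22.93
tool_pos: [0.4367, -0.0158, 0.1379]
ee_rot: [-3.141, -0.003, 2.876]
contact_force: [-0.6, -0.4, -6.1]
grip_width: 0.452
clock: 24.27
tool_pos: [0.4369, -0.0158, 0.1386]
ee_rot: [3.139, -0.001, -2.015]
contact_force: [0.4, -0.8, -5.4]
grip_width: 0.45
[-0.094 -0.384  2.053 -0.     1.475 -2.791] [ 0.4369 -0.0158  0.1386] [ 3.13948597e+00 -7.99775985e-04 -2.01546540e+00]
[-2.61903488 -5.51251146 -0.0137078 ]
```

```bash
python3 -m jog '{"claw":[30,30,30,30,30,30,30,30,30],"offset":[[-0.374,-0.7875,0],[-0.374,-0.7875,0],[-0.374,-0.7875,0],[-0.374,-0.7875,0],[-0.374,-0.7875,0],[-0.374,-0.7875,0],[-0.374,-0.7875,0],[0,0,0],[0,0,0]],"delta_rot":[[0,0,0],[0,0,0],[0,0,0],[0,0,0],[0,0,0],[0,0,0],[0,0,0],[0,0,0],[0,0,0]]}'
python3 - <<'E'
from w import *
s=sensors.get_state();print(s["joints"].round(3),s["tool_pos"].round(4),s["ee_rot"],s["contact_force"])
c=eyes.capture("side");d=eyes.capture("scene")
save("both6",np.hstack([cv2.resize(c["image"][60:310,200:460],(400,385)),cv2.resize(d["image"][60:260,150:358],(400,385))]))
P=np.concatenate([pts(q).reshape(-1,3) for q in(c,d)])
q=P[(P[:,0]>.5)&(P[:,0]<.8)&(P[:,1]>-.02)&(P[:,1]<.075)&(P[:,2]>.1)]
for z in np.arange(.12,.5,.03):
  k=q[abs(q[:,2]-z)<.015]
  if len(k)>3: print(z.round(2),len(k),k[:,1].max().round(3))
E
```

```text
clock: 25.07
tool_pos: [0.621, -0.0155, 0.1387]
ee_rot: [3.14, -0.001, -2.015]
contact_force: [-0.5, -0.2, -5.8]
grip_width: 0.452
[-0.066  0.045  1.679 -0.     1.42  -2.763] [ 0.621  -0.0155  0.1387] [ 3.13950700e+00 -8.45792348e-04 -2.01494383e+00] [-0.54120326 -0.18406348 -5.83367917]
0.12 309 0.01
0.15 558 0.011
0.18 264 0.01
0.21 847 0.055
0.24 1929 0.058
0.27 388 0.024
0.3 647 0.024
0.33 804 0.032
0.36 749 0.056
0.39 1323 0.066
0.42 1796 0.067
0.45 420 0.066
0.48 353 0.042
```

View pics/both6.png

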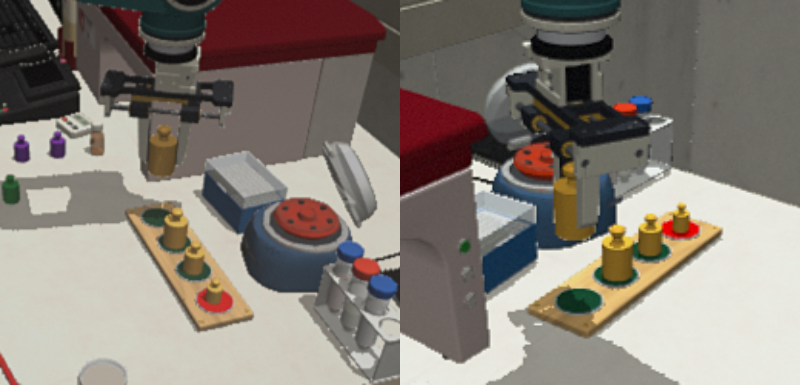

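Side view: w3, w2 and w1 stand upright on the right seats, w4 hangs over the far seat, and the nearest hand part is at y≤0.067 against the machine side at 0.078. Descending slowly.

```bash
python3 -m jog '{"claw":[30,30,30,30,30,30,30,30],"offset":[[0,0,0.5],[0,0,0.5],[0,0,0.5],[0,0,0.5],[0,0,0.5],[0,0,0.3],[0,0,0],[0,0,0]],"delta_rot":[[0,0,0],[0,0,0],[0,0,0],[0,0,0],[0,0,0],[0,0,0],[0,0,0],[0,0,0]]}'; python3 -m jog '{"claw":[30,30,30,30],"offset":[[0,0,0.05],[0,0,0.03],[0,0,0],[0,0,0]],"delta_rot":[[0,0,0],[0,0,0],[0,0,0],[0,0,0]]}'
```

```text
clock: 25.83
tool_pos: [0.6205, -0.0155, 0.0557]
ee_rot: [3.141, -0.0, -2.012]
contact_force: [-0.1, 0.1, -4.5]
grip_width: 0.45
clock: 26.17
tool_pos: [0.6208, -0.0155, 0.0542]
ee_rot: [-3.141, 0.0, -2.012]
contact_force: [0.1, 0.4, -4.9]
grip_width: 0.452
```

```bash
python3 -m jog '{"claw":[30,30,30,30],"offset":[[0,0,0.04],[0,0,0.03],[0,0,0],[0,0,0]],"delta_rot":[[0,0,0],[0,0,0],[0,0,0],[0,0,0]]}'
```

```text
clock: 26.5
tool_pos: [0.6208, -0.0155, 0.052]
ee_rot: [-3.141, 0.0, -2.012]
contact_force: [-0.8, -0.7, -0.3]
grip_width: 0.451
```

Force went from −4.9 N to about 0: the felt is carrying it. Releasing, rising, and backing away along −x.

```bash
python3 -m jog '{"claw":[70,70,70,70,70,70,70,70,70,70,70,70,70,70,70,70,70,70,70],"offset":[[0,0,0],[0,0,0],[0,0,0],[0,0,0],[0,0,0],[0,0,0],[0,0,-0.5],[0,0,-0.8],[0,0,-0.8],[0,0,-0.8],[0,0,-0.5],[0.374,0.7875,0],[0.374,0.7875,0],[0.374,0.7875,0],[0.374,0.7875,0],[0.374,0.7875,0],[0,0,0],[0,0,0],[0,0,0]],"delta_rot":[[0,0,0],[0,0,0],[0,0,0],[0,0,0],[0,0,0],[0,0,0],[0,0,0],[0,0,0],[0,0,0],[0,0,0],[0,0,0],[0,0,0],[0,0,0],[0,0,0],[0,0,0],[0,0,0],[0,0,0],[0,0,0],[0,0,0]]}'
python3 - <<'E'
from w import *
c=eyes.capture("side");d=eyes.capture("scene")
save("both7",np.hstack([cv2.resize(c["image"][60:310,200:460],(400,385)),cv2.resize(d["image"][110:360,140:400],(400,385))]))
# knob-top rays (top 22% of each weight's blob) with known heights on the felt
T={"w4":(.620,-.016,.076),"w3":(.623,-.086,.062),"w2":(.626,-.155,.049),"w1":(.6285,-.2245,.036)}
for n,q in(("side",c),("scene",d)):
  W=pts(q);H,S,V=hs(q)
  for k,(x,y,h) in T.items():
    top=.016+h
    m=(H>10)&(H<30)&(S>110)&(abs(W[...,0]-x)<.03)&(abs(W[...,1]-y)<.03)&(W[...,2]>top-.2*h)
    v,u=np.where(m); p=ray(q,u.mean(),v.mean(),top-.11*h)[0] if len(u) else None
    print(n,k,len(u),p,"off seat",(p[:2]-[x,y]).round(4) if p is not None else "", "ztop",np.nanmax(W[...,2][m]).round(4) if len(u) else "")
for lab,x,y in(("vial",.585,.2335),("dish",.437,-.29)):
  for q in(c,d):
    W=pts(q);m=(abs(W[...,0]-x)<.05)&(abs(W[...,1]-y)<.05)&(W[...,2]>(.05 if lab=="vial" else .01))&(W[...,2]<.07);print(lab,W[m].mean(0).round(4))
for lab,x,y in(("vial0",.585,.2335),("dish0",.437,-.29)):
  for q in(C["side"],C["scene"]):
    W=pts(q);m=(abs(W[...,0]-x)<.05)&(abs(W[...,1]-y)<.05)&(W[...,2]>(.05 if lab=="vial0" else .01))&(W[...,2]<.07);print(lab,W[m].mean(0).round(4))
E
```

```text
clock: 28.08
tool_pos: [0.4902, -0.0158, 0.1539]
ee_rot: [-3.141, 0.0, -2.012]
contact_force: [0.3, 0.1, -1.1]
grip_width: 0.754
side w4 51 [ 0.6213 -0.0124  0.0836] off seat [0.0013 0.0036] ztop 0.0928
side w3 41 [ 0.6215 -0.0873  0.0712] off seat [-0.0015 -0.0013] ztop 0.0793
side w2 29 [ 0.6251 -0.1553  0.0596] off seat [-0.0009 -0.0003] ztop 0.0664
side w1 17 [ 0.6279 -0.2253  0.048 ] off seat [-0.0006 -0.0008] ztop 0.0524
scene w4 71 [ 0.6199 -0.0115  0.0836] off seat [-0.0001  0.0045] ztop 0.0918
scene w3 43 [ 0.6205 -0.0848  0.0712] off seat [-0.0025  0.0012] ztop 0.0765
scene w2 6 [ 0.6239 -0.148   0.0596] off seat [-0.0021  0.007 ] ztop 0.0615
scene w1 8 [ 0.6245 -0.2208  0.048 ] off seat [-0.004   0.0037] ztop 0.0496
vial [0.5858 0.2261 0.0588]
vial [0.5842 0.2342 0.0589]
dish [ 0.4393 -0.3164  0.0147]
dish [ 0.4382 -0.3119  0.0126]
vial0 [0.5865 0.2263 0.0595]
vial0 [0.5842 0.2342 0.0588]
dish0 [ 0.4396 -0.3163  0.0148]
dish0 [ 0.4384 -0.3118  0.0127]
```

View pics/both7.png

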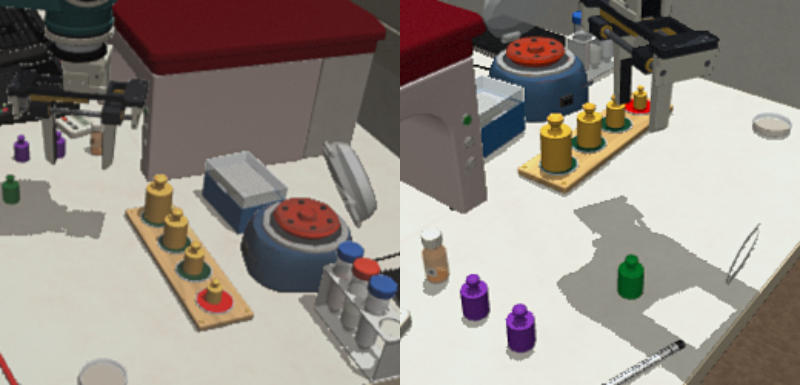

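All four stand upright in order; vial and dish have not moved. w4 reads about 4 mm off centre, so I'll check it once with the wrist camera.

Run:
```python
from w import *
s=sensors.get_state();c=wcam(eyes.capture("wrist"),s);W=pts(c);H,S,V=hs(c);save("wrist8",c["image"])
T={"w4":(.620,-.016,.076),"w3":(.623,-.086,.062),"w2":(.626,-.155,.049),"w1":(.6285,-.2245,.036)}
for k,(x,y,h) in T.items():
    top=.016+h; m=(H>10)&(H<30)&(S>100)&(abs(W[...,0]-x)<.035)&(abs(W[...,1]-y)<.035)&(W[...,2]>top-.2*h)
    v,u=np.where(m)
    if len(u): p=ray(c,u.mean(),v.mean(),top-.11*h)[0];print(k,len(u),(u.mean(),v.mean()),p,(p[:2]-[x,y]).round(4))
```

```text
w3 726 (np.float64(40.303030303030305), np.float64(208.18595041322314)) [ 0.6241 -0.0874  0.0712] [ 0.0011 -0.0014]
w2 16 (np.float64(0.375), np.float64(112.5)) [ 0.6196 -0.1515  0.0596] [-0.0064  0.0035]
```

View pics/wrist8.png

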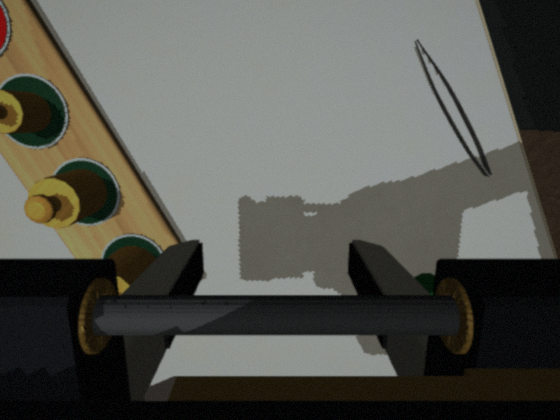

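w3 is centred here, at (40,208), but the finger hides w4. I'll turn the wrist back for a clear view.

```bash
python3 -m jog '{"claw":[70,70,70,70,70,70,70,70,70,70,70,70,70,70,70,70,70,70,70,70],"offset":[[0,0,-1],[0,0,-1],[0,0,-1],[0,0,0],[0,0,0],[0,0,0],[0,0,0],[0,0,0],[0,0,0],[0,0,0],[0,0,0],[0,0,0],[0,0,0],[0,0,0],[0,0,0],[0,0,0],[0,0,0],[0,0,0],[0,0,0],[0,0,0]],"delta_rot":[[0,0,1],[0,0,1],[0,0,1],[0,0,1],[0,0,1],[0,0,1],[0,0,1],[0,0,1],[0,0,1],[0,0,1],[0,0,1],[0,0,1],[0,0,1],[0,0,1],[0,0,1],[0,0,1],[0,0,1],[0,0,1],[0,0,0],[0,0,0]]}'
python3 - <<'E'
from w import *
s=sensors.get_state();c=wcam(eyes.capture("wrist"),s);W=pts(c);H,S,V=hs(c);save("wrist9",c["image"])
T={"w4":(.620,-.016,.076),"w3":(.623,-.086,.062),"w2":(.626,-.155,.049),"w1":(.6285,-.2245,.036)}
for k,(x,y,h) in T.items():
    top=.016+h; m=(H>10)&(H<30)&(S>100)&(abs(W[...,0]-x)<.035)&(abs(W[...,1]-y)<.035)&(W[...,2]>top-.2*h)
    v,u=np.where(m)
    if len(u): p=ray(c,u.mean(),v.mean(),top-.11*h)[0];print(k,len(u),(u.mean(),v.mean()),p,(p[:2]-[x,y]).round(4))
E
```

```text
clock: 29.9
tool_pos: [0.4902, -0.0158, 0.2434]
ee_rot: [-3.141, -0.0, 2.474]
contact_force: [0.1, 0.0, 0.7]
grip_width: 0.757
w3 253 (np.float64(301.4110671936759), np.float64(341.94466403162056)) [ 0.6247 -0.0884  0.0712] [ 0.0017 -0.0024]
w2 134 (np.float64(250.44776119402985), np.float64(370.5149253731343)) [ 0.6255 -0.155   0.0596] [-0.0005  0.    ]
```

View pics/wrist9.png

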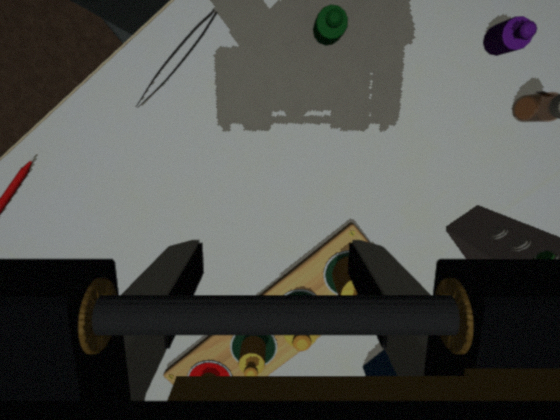

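```bash
python3 -m jog '{"claw":[70,70,70,70,70,70,70,70,70,70,70],"offset":[[0,0,0],[0,0,0],[0,0,0],[0,0,0],[0,0,0],[0,0,0],[0,0,0],[0,0,0],[0,0,0],[0,0,0],[0,0,0]],"delta_rot":[[0,0,1],[0,0,1],[0,0,1],[0,0,1],[0,0,1],[0,0,1],[0,0,1],[0,0,1],[0,0,1],[0,0,0],[0,0,0]]}'
python3 - <<'E'
from w import *
s=sensors.get_state();c=wcam(eyes.capture("wrist"),s);W=pts(c);H,S,V=hs(c);save("wrist10",c["image"])
x,y,h=.620,-.016,.076;top=.092
for lo in(.2,.04):
  m=(H>10)&(H<30)&(S>100)&(abs(W[...,0]-x)<.035)&(abs(W[...,1]-y)<.035)&(W[...,2]>top-lo*h)
  v,u=np.where(m);print(len(u),u.mean(),v.mean(),ray(c,u.mean(),v.mean(),top-lo/2*h)[0])
E
```

```text
clock: 30.87
tool_pos: [0.4899, -0.0157, 0.2437]
ee_rot: [-3.141, -0.0, 1.576]
contact_force: [-1.0, 0.2, 0.1]
grip_width: 0.751
547 431.12431444241315 194.06581352833638 [ 0.6229 -0.0133  0.0844]
479 432.23799582463465 194.59498956158663 [ 0.6212 -0.0125  0.0905]
```

View pics/wrist10.png

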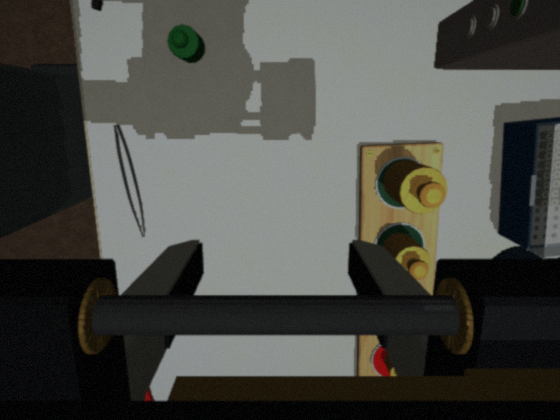

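w4, at (431,194), reads (0.622,-0.013). That is about 3–4 mm from its seat centre, inside the 10 mm limit, and it is upright. Handing in.

```bash
python3 -c "
from cell import bot; print(bot.sign_off())"
```

```text
the job is handed in; nothing more can be done
None
```

I put the four brass weights back on the rack in order of size, smallest on the red seat and largest on the far green one. Each was lowered onto its felt before release, and the job was handed in at about 31 s of the 83 s allowed. `sign_off` gives no verdict, so the checks below are my own.

- **Standing:** in the last pictures all four weights look upright, with the gripper well clear of them.
- **Centring, weights 1–3:** the side camera puts them within about 2 mm of their seat centres. The wrist camera agrees to within about 3 mm for weights 2 and 3.
- **Centring, weight 4:** three views put it about 3–5 mm off centre, inside the 10 mm limit. I left it there.
- **Bystanders:** the vial and the dish read within 1 mm of where they started. I never reached for the green and purple look-alikes.
- **Disagreements:** the scene camera read weights 1 and 2 about 5–7 mm off. They were partly hidden and only 6–8 pixels were usable, so I discounted that. One wrist reading of weight 2 was also 7 mm off, because it was cut by the picture edge; a later clear view showed under 1 mm.
- **Not checked by camera:** the last look at weight 1 came from the side and scene cameras only.

I viewed 12 pictures.

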